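Cover the slow cooker and start it on medium

ROBOT

A 6-joint arm with a two-finger parallel gripper is mounted at the origin on a cart in front of the work surface, level with it; the furniture and walls round the work are solid. World frame = base frame: x ahead of the robot, y to its left, z up, the work surface at z = 0. Lengths are in mm, angles in rad, forces in N, time in s.
With the tool pointing down it reaches from about 350 to 800 mm from the base axis. Payload 7.3 kg.
Tool frame: the origin (TCP) lies at the very end of the fingers, on their centre line; the grasp point (between the pads) lies 19 mm behind it; z points along the fingers, y is the line along which they close (so a half turn about z gives the same grasp; the last joint's range is limited). The gripper opens to 85 mm and grips with 20 to 120 N. Pads are 22 mm wide; open, the fingers measure 114 mm over their backs; the gripper's body (76 mm by 85 mm) begins 54 mm behind the grasp point. The pads swing forward as they close: fully open they stand 13 mm farther back than shut.
Start: joints at [1.006, 0.342, 1.524, -0, 1.275, -0.146], TCP at [213.487, 479.654, 231.322] pointing down, gripper open.
Joint ranges: [-2.53, 2.53], [-0.77, 2.02], [0.04, 2.7], [-1, 4.14], [0.28, 2.66], [-3.11, 3.11]. Speed limits (rad/s): [2.57, 2.57, 3.14, 3.14, 3.14, 3.14].

INTERFACE

Orientations are given as a unit quaternion [x, y, z, w].
In Python, from rig import manip, imaging gives the robot as it stands.
- The arm moves only by the tool move_arm, never from a script. Its argument "steps" is a list of rows, each a list of 3 entries, a list of its own where there are three numbers: the shift along the tool's x, y, z in m, then the turn about the tool's z in rad, then the opening, from -1 (shut) to 1 (fully open), so that 0 is half open. A call has 1 to 10 rows; each row shifts and turns the commanded pose from where the row before left it, along the tool's axes as they then stand; what a row does not reach is not made up. A row lasts 1/8 s, in which the tool goes at most 62.5 mm and 10.7 degrees, less where a joint would pass 70% of its speed; a pose out of reach is approached as far as the arm can. A call with a gripper value outside its range is refused whole. The fingers move at their own pace and stop on an object; "grip_force" is the grip in N (left out, the last holds). Time passes only in rows, so rows that do not move let the fingers close. It gives the time, the measured TCP pose, the force, the opening and the grip force at its end, in the units of the state.
- manip.state(): the state, without advancing time (a new reading comes with each control period).
- imaging.get_image(name): name is "scene" or "top" or "wrist"; returns the picture (420x560x3 uint8, blue, green, red); there is no depth.
- imaging.camera_model(name): a dict with "mtx" (3x3 intrinsics, pixels), "R" (3x3) and "t" (3): a world point X has camera coordinates R X + t. Camera axes: x right, y down, z forward; pixel columns grow to the right and rows downward; lengths in mm; the calibration is good to about 2 mm. A picture is of the moment at which its call begins: read the wrist's pose just before it. camera_model takes no time and is no camera call; for the wrist camera it gives the pose at the moment of the call.
- manip.finish_job(): hands the job in; it is judged then, once.
The state is a dict: "time": time; "joint_pos": joint angles; "joint_vel": joint speeds; "joint_efforts": joint torques, N m; "eef_pos": TCP position; "tool_rot": TCP orientation; "wrist_force": force on the tool from outside, world axes, zero at the start; "moment": the same for the moment, N m; "opening": finger opening in mm; "grasp_force": force on a finger pad.
Only numpy, scipy, OpenCV 4.12 (cv2) and the standard library are available. Lean on these libraries where they do the work, as an engineer would, in place of code of your own. Each camera call takes 0.05 s, during which the arm holds its last target. There are 200 camera calls.

TASK

Get the filled slow cooker going: put its lid on so that it sits down in the rim, level, setting it down gently and letting go. Only when the lid is on, press the keys on the front panel one at a time, letting each come up before the next: the round power key at the left end, then the medium heat key (the middle one of the three square keys, with two dots), then the long start key at the right end. Do not press the other two square keys, and do not knock over or shift the mug, the salt tub or the pepper jar.

Things in the scene. Friction and masses are not known exactly. Their poses are not given: they have to be found in the camera images.
- cooker: round steel slow cooker, stands firm: drum 216 mm across with a white stoneware insert; at its front a console 240 mm wide with five keys in a row. Origin: on the worktop under the drum's middle; z up, front faces its own -x, y to the left seen from the front. The console ends 0.18 m from the drum's axis; side grips end 126 mm out, 100 mm up. Vegetables lie in it, clear below the lid
- cooker_rim (a point): centre of the insert's mouth, level with the top of its flat lip, 124 mm above the worktop; the mouth is 168 mm across inside, the lip 198 mm across outside
- lid: loose round steel lid, 189 mm across, about 0.35 kg, knob up on the worktop left of the cooker. Origin: middle of its underside, z up. Under its flange a skirt 160 mm across, 8 mm deep drops into the mouth (4 mm clear all round). The low dome rises to 30 mm above the origin; on it a black round knob 36 mm across from 41 to 65 mm above the origin (top 68 mm), on a 25 mm neck
- lid_flange (a point): centre of the flange's flat underside, 8 mm above the lid's origin; when the lid is seated this point lies on cooker_rim (within 4 mm sideways)
- lid_knob (a point): centre of the lid's knob, 54 mm above the lid's origin: the height to grip, from above in any direction
- key_power (a joint): round grey power key, 30 mm across, left end of the row: value 0 = up, 0.005 m = fully down; pushed along its own axis it springs back; it starts to give at about 1.4 N and is down at about 4.5 N, and counts as pressed beyond 3.5 mm
- key_low (a joint): square grey key, 28 mm, with one dot, left one of the three (low heat; not to be pressed): value as key_power
- key_medium (a joint): square grey key, 28 mm, with two dots, middle one of the three and of the row (medium heat): value and spring as key_power
- key_high (a joint): square grey key, 28 mm, with three dots, right one of the three (high heat; not to be pressed): value as key_power
- key_start (a joint): long grey start key, 46 mm along the row by 24 mm, with a triangle, right end of the row: value and spring as key_power
- key_power_top (a point): middle of the power key's top face; up, it is 7 mm proud of the panel and 97 mm above the worktop. All five lie in a row, 143 mm in front of the cooker's axis, at its y = 86 (power), 40, 0, -40 and -87 mm (start). The point's z is the key's axis, out of the panel: leans 10 degrees from vertical to the cooker's front; the key moves against it; x points up the slope, y along the row
- key_medium_top (a point): middle of the medium heat key's top face; axes as key_power_top
- key_start_top (a point): middle of the start key's top face; axes as key_power_top
- mug_green: green mug, 98 mm tall, a bystander behind the lid; origin under its middle
- salt_tub: white round salt tub, 57 mm across, 90 mm tall, a bystander behind the lid; origin under its middle
- pepper_jar: glass jar with a dark cap, 45 mm across, 105 mm tall, a bystander behind and to the left of the cooker; origin under its middle

How it is judged (in metres and radians):
On the way, in this order (a step that is already met when the one before it is completed fails the run):
1. the lid sits in the cooker's rim, level and let go (horizontal distance between lid_flange and cooker_rim below 0.007 m and z of lid_flange in the frame of cooker_rim between -0.004 and 0.003 m and angle between lid's own z axis and vertical below 0.03 rad and linear speed of lid below 0.02 m/s and contact force between the fingers and lid below 0.1 N), for 0.2 s.
2. the power key is pressed, alone (value of joint key_power above 0.0035 m and value of joint each of key_low, key_medium, key_high, key_start below 0.0015 m), for 0.05 s.
3. then the medium heat key is pressed, alone (value of joint key_medium above 0.0035 m and value of joint each of key_power, key_low, key_high, key_start below 0.0015 m), for 0.05 s.
4. then the start key is pressed, alone (value of joint key_start above 0.0035 m and value of joint each of key_power, key_low, key_medium, key_high below 0.0015 m), for 0.05 s.
At the end, for the whole second after the job is handed in: The lid is seated and at rest in the cooker's rim (flange centre within 7 mm sideways of the rim's centre and within 3 mm above it, 4 mm below; tilt under 0.03 rad), let go, all five keys are up again (under 1.5 mm) and the mug, tub and jar stand upright (all of step 1 and value of joint each of key_power, key_low, key_medium, key_high, key_start below 0.0015 m and angle between each of mug_green, salt_tub, pepper_jar's own z axis and vertical below 0.15 rad); the robot touches nothing.
It fails at once if a key is pressed (over 2 mm) while the lid is not seated on the cooker (value of joint any of key_power, key_low, key_medium, key_high, key_start above 0.002 m and not (horizontal distance between lid_flange and cooker_rim below 0.007 m and z of lid_flange in the frame of cooker_rim between -0.004 and 0.003 m and angle between lid's own z axis and vertical below 0.03 rad)).
It fails at once if the low or the high heat key is pressed (over 2 mm) (value of joint any of key_low, key_high above 0.002 m).
It fails at once if two keys are down together (value of joint each of key_power, key_medium above 0.002 m or value of joint each of key_power, key_start above 0.002 m or value of joint each of key_medium, key_start above 0.002 m).
It fails at once if the lid is dropped (falls faster than 0.4 m/s, that is from more than about 8 mm, with no finger on it) or banged onto the cooker (over 150 N) ((linear speed of lid above 0.4 m/s and contact force between the fingers and lid below 0.1 N) or contact force between lid and cooker above 150 N).
It fails at once if the mug, the salt tub or the pepper jar is shifted by more than 25 mm or tipped (distance of any of mug_green, salt_tub, pepper_jar from where it was at the start of the episode above 0.025 m or angle between any of mug_green, salt_tub, pepper_jar's own z axis and vertical above 0.3 rad).
It also fails if it takes over 54 s, if anything falls off the work surface, if the arm or the gripper's body presses on something with over 40 N, if the wrist force passes 120 N, or if a joint passes its speed limit or range.

## Working session

There is one attempt and no reset: what is moved stays moved. The work goes in short steps, Python scripts to look and compute and a tool call to move; the robot and the scene stay as the last step left them, time stands still between calls to the robot, and variables do not carry over. Pictures are saved under pics/ and viewed, at most 10 in all, crops included, and the job is handed in when it is done.

Besides the shell and the picture viewer there is one more tool, called after "Call:" by a JSON object that holds its "fn" and its "kwargs", one argument or row to a line. move_arm: Moves the arm, as the interface text tells. Its arguments: {"type":"object","properties":{"steps":{"type":"array"},"grip_force":{"type":"number"}},"required":["steps"]}

```bash
mkdir -p pics; ls
python3 - <<'E'
from rig import manip, imaging
import cv2
s=manip.state();print({k:s[k] for k in('time','eef_pos','tool_rot','opening','wrist_force')})
for n in('top','scene'):
    cv2.imwrite(f'pics/{n}1.png',imaging.get_image(n));m=imaging.camera_model(n);print(n,m)
E
```

```text
pics
{'time': 0.0, 'eef_pos': array([213.27160872, 479.2815887 , 230.61878316]), 'tool_rot': array([ 2.07891328e-01,  9.78151615e-01, -7.37842710e-04, -2.63567801e-04]), 'opening': 85.19525802692405, 'wrist_force': array([ 0.75413176, -0.22574547, -0.03084988])}
top {'mtx': array([[471.99293606,   0.        , 280.91807141],
       [  0.        , 471.99293606, 213.54195812],
       [  0.        ,   0.        ,   1.        ]]), 'R': array([[ 0.01511101, -0.99887489,  0.04495119],
       [-0.9813217 , -0.02343815, -0.19094077],
       [ 0.19177951, -0.04122627, -0.98057178]]), 't': array([122.09966165, 571.92794847, 953.38953788])}
scene {'mtx': array([[404.21717607,   0.        , 273.95284141],
       [  0.        , 404.21717607, 212.43346355],
       [  0.        ,   0.        ,   1.        ]]), 'R': array([[ 0.87718648, -0.47994215, -0.01412115],
       [-0.28025314, -0.48789304, -0.82669133],
       [ 0.3898744 ,  0.72911996, -0.56247848]]), 't': array([-411.67409786,  320.8523174 ,  661.66793605])}
```

View pics/top1.png

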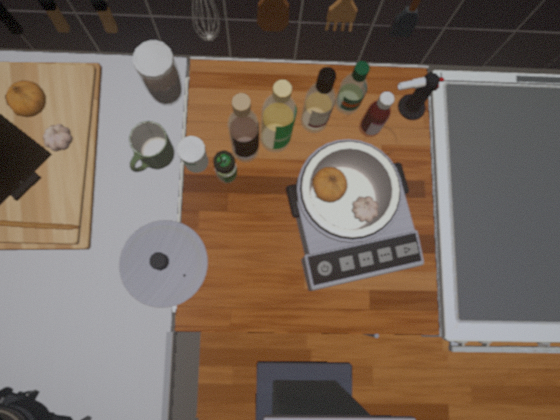

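View pics/scene1.png

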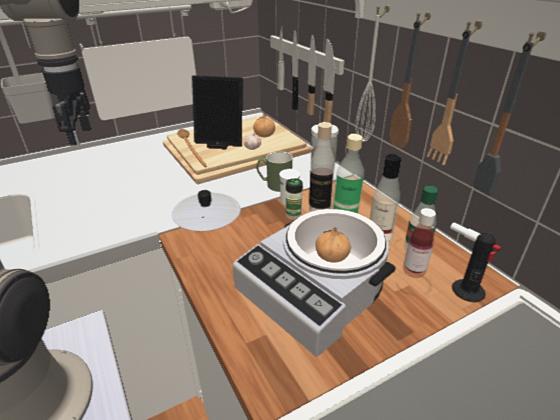

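The top view shows the lid at about (164,263) with its knob at (159,261), and the rim centred near (350,190). The keys run from (324,267) to (408,250). The mug (150,148), tub (193,155) and jar (225,165) stand behind the lid. The scene view agrees.

```bash
cat > h.py <<'E'
from rig import manip, imaging
import cv2, numpy as np
def ray(n,p,z,m=None):
    m=m or imaging.camera_model(n); p=np.atleast_2d(p).astype(float)
    d=np.linalg.solve(m['mtx'],np.c_[p,np.ones(len(p))].T); d=m['R'].T@d; c=-m['R'].T@m['t']
    return (c[:,None]+d*((z-c[2])/d[2])).T[:,:2]
def proj(n,X,m=None):
    m=m or imaging.camera_model(n); x=m['mtx']@(m['R']@np.atleast_2d(X).T+np.array(m['t'])[:,None]); return (x[:2]/x[2]).T
E
python3 - <<'E'
from h import *
for n in('top','scene'):
    im=cv2.imread(f'pics/{n}1.png'); hsv=cv2.cvtColor(im,cv2.COLOR_BGR2HSV)
    box={'top':(285,130,135,165),'scene':(225,190,180,160)}[n]
    x,y,w,h=box
    m=np.zeros(im.shape[:2],np.uint8); m[y:y+h,x:x+w]=((hsv[...,1]<60)&(hsv[...,2]>175))[y:y+h,x:x+w]*255
    cs,_=cv2.findContours(m,cv2.RETR_EXTERNAL,cv2.CHAIN_APPROX_NONE)
    for c in sorted(cs,key=cv2.contourArea)[::-1][:2]:
        hl=cv2.convexHull(c)[:,0]; W=ray(n,hl,124).astype(np.float32)
        print(n,'white',cv2.contourArea(c),cv2.boundingRect(c),'circ',cv2.minEnclosingCircle(W),cv2.fitEllipse(W))
    # knob: dark blob
    kx,ky=((159,261) if n=='top' else (205,199))
    m=np.zeros(im.shape[:2],np.uint8);m[ky-16:ky+16,kx-16:kx+16]=(hsv[...,2]<70)[ky-16:ky+16,kx-16:kx+16]*255
    c=max(cv2.findContours(m,0,1)[0],key=cv2.contourArea);(cx,cy),r=cv2.minEnclosingCircle(c)
    print(n,'knob',cx,cy,r,cv2.contourArea(c),ray(n,(cx,cy),60))
cr=lambda im,x,y,w,h,s:cv2.resize(im[y:y+h,x:x+w],None,fx=s,fy=s,interpolation=2)
t=cv2.imread('pics/top1.png')
cv2.imwrite('pics/c1.png',np.hstack([cr(t,285,130,140,165,3.4),cr(t,115,215,95,165,3.4)]))
E
```

```text
top white 6941.0 (303, 142, 96, 95) circ ((611.0697021484375, -3.0397825241088867), 97.43177795410156) ((611.1096801757812, -2.9847288131713867), (193.6400146484375, 194.55535888671875), 96.87008666992188)
top knob 158.8975830078125 261.0301208496094 8.537016868591309 194.0 [[462.8072313  382.35301467]]
scene white 6258.5 (261, 209, 128, 89) circ ((582.9873046875, -24.44161605834961), 137.2366943359375) ((579.675537109375, -20.91358757019043), (236.1370086669922, 274.97406005859375), 119.16503143310547)
scene white 885.5 (225, 190, 56, 35) circ ((510.56854248046875, 192.42994689941406), 89.77589416503906) ((-44.05560302734375, 283.50274658203125), (225.46429443359375, 1290.72998046875), 82.55809020996094)
scene knob 204.45413208007812 197.83944702148438 7.990509033203125 144.5 [[461.69976943 370.53568136]]
```

View pics/c1.png

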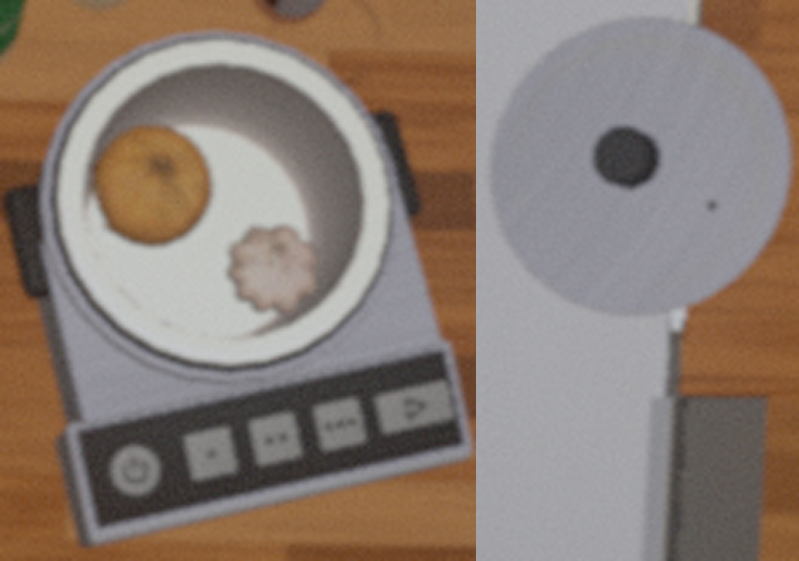

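Run:
```python
from h import *
im=cv2.imread('pics/top1.png'); hsv=cv2.cvtColor(im,cv2.COLOR_BGR2HSV)
pan=np.zeros(im.shape[:2],np.uint8)
poly=np.array([[285+x/3.4,130+y/3.4] for x,y in((84,432),(442,352),(458,440),(100,520))]).astype(np.int32)
cv2.fillPoly(pan,[poly],255)
m=((hsv[...,2]>100)*pan).astype(np.uint8)
m=cv2.morphologyEx(m,cv2.MORPH_CLOSE,np.ones((5,5)))
K=[]
for c in cv2.findContours(m,0,1)[0]:
    if cv2.contourArea(c)>40:
        M=cv2.moments(c); p=(M['m10']/M['m00'],M['m01']/M['m00']); w=ray('top',p,97)[0]; K.append(w)
        r=cv2.minAreaRect(ray('top',c[:,0],97).astype(np.float32)); print(np.round(p,1),np.round(w,1),np.round(r[1],0))
K=np.array(sorted(K,key=lambda k:-k[1])); print(np.linalg.norm(np.diff(K,axis=0),axis=1))
C=np.array([611.1,-3.0]); u=K[0]-K[-1]; u/=np.linalg.norm(u); th=np.arctan2(-u[0],u[1]); print('yaw deg',np.degrees(th))
x=np.array([np.cos(th),np.sin(th)]); print('keys rel',np.round(np.c_[(K-C)@x,(K-C)@u],1))
# lid disc: grey-blue mask hull
lid=np.zeros(im.shape[:2],np.uint8); e=((163.5,264.1))
for z in(8,12): print('lid',ray('top',[e,(115+(490-476)/3.4,264),(115+(792-476)/3.4,264)],z))
print(proj('top',[[462.8,382.4,0]]))
s=manip.state(); print(s['time'],s['eef_pos'])
cv2.imwrite('pics/w1.png',imaging.get_image('wrist')); print(imaging.camera_model('wrist'))
from scipy.spatial.transform import Rotation as R
print(R.from_quat(s['tool_rot']).as_matrix().round(3))
```

```text
[324.4 267.8] [452.4  46.5] [26. 26.]
[346.3 262.8] [463.1   2.2] [27. 28.]
[365.5 258.5] [472.5 -36.7] [26. 27.]
[384.4 254.2] [482.1 -75.5] [26. 27.]
[406.8 249.1] [ 493.3 -121.6] [22. 47.]
[45.56090813 39.98005227 40.04385362 47.41772572]
yaw deg 13.696565646368084
keys rel [[-1.425e+02  8.570e+01]
 [-1.425e+02  4.010e+01]
 [-1.426e+02  1.000e-01]
 [-1.425e+02 -3.990e+01]
 [-1.425e+02 -8.730e+01]]
lid [[460.96971138 383.14306306]
 [459.39209854 477.5266902 ]
 [462.99489915 287.86806551]]
lid [[460.64209078 382.33392411]
 [459.07060113 476.35122014]
 [462.65941818 287.42871735]]
[[164.62975077 263.57928923]]
0.1 [213.29500384 479.32542704 230.71626524]
{'mtx': array([[291.38178691,   0.        , 281.26330529],
       [  0.        , 291.38178691, 212.31139966],
       [  0.        ,   0.        ,   1.        ]]), 'R': array([[ 0.40637864,  0.91370399, -0.00119093],
       [ 0.8667739 , -0.38509301,  0.31686966],
       [ 0.28906645, -0.12980133, -0.94846835]]), 't': array([-524.36269204,  -41.02950077,  380.91919018])}
[[-0.914  0.407 -0.001]
 [ 0.407  0.914 -0.001]
 [ 0.    -0.001 -1.   ]]
```

Call:
{"fn": "move_arm", "kwargs": {
  "steps": [
    [[-0.04,0.002,0],0,1],
    [[-0.045,0.002,0.01],0,1],
    [[-0.045,0.002,0.02],0,1],
    [[-0.045,0.002,0.02],0,1],
    [[-0.045,0.002,0.02],0,1],
    [[-0.03,0.002,0.015],0,1],
    [[-0.017,0.001,0.015],0,1],
    [[0,0,0],0,1],
    [[0,0,0],0,1]
  ],
  "grip_force": 40
}}

```text
time: 1.27
eef_pos: [461.8, 383.6, 131.7]
tool_rot: [0.207, 0.978, 0.0, -0.0]
wrist_force: [-0.8, 0.9, -0.6]
opening: 85.4
grasp_force: 0.0
```

Run:
```python
from h import *
s=manip.state(); print(s['time'],s['eef_pos'],s['tool_rot'],s['wrist_force'])
m=imaging.camera_model('wrist');im=imaging.get_image('wrist');cv2.imwrite('pics/w2.png',im)
from pickle import dump;dump(m,open('w2.pkl','wb'))
print(proj('w',[[462.4,382.5,68],[462.4,382.5,41]],m),-m['R'].T@m['t'])
```

```text
1.275 [461.83087585 383.58650307 131.72153003] [ 2.07456151e-01  9.78244301e-01  1.51990929e-04 -9.55036280e-05] [-0.82945464  0.8668105  -0.58446828]
[[280.2841192  229.48663547]
 [280.37591268 217.65568659]] [386.96460053 416.72471495 274.64264514]
```

View pics/w2.png

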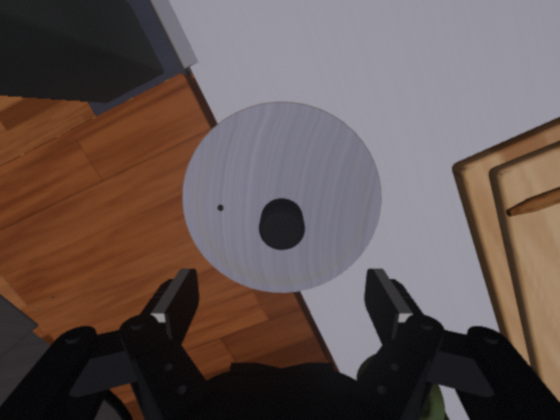

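The wrist view shows the knob at (281,226), about 1 px from where I predicted it. I'll go down and grip.

Call:
{"fn": "move_arm", "kwargs": {
  "steps": [
    [[-0.001,0,0.03],0,1],
    [[0,0,0.03],0,1],
    [[0,0,0.025],0,1],
    [[0,0,0.012],0,1],
    [[0,0,0],0,1],
    [[0,0,0],0,-0.5],
    [[0,0,0],0,-0.5],
    [[0,0,0],0,-0.5],
    [[0,0,0],0,-0.5],
    [[0,0,0],0,-0.5]
  ]
}}

```text
time: 2.58
eef_pos: [464.0, 382.9, 35.3]
tool_rot: [0.208, 0.978, 0.001, 0.001]
wrist_force: [-1.0, -1.0, 5.5]
opening: 34.6
grasp_force: 40.0
```

Call:
{"fn": "move_arm", "kwargs": {
  "steps": [
    [[0,0,-0.005],0,-0.5],
    [[0,0,-0.015],0,-0.5],
    [[0,0,-0.03],0,-0.5],
    [[0,0,-0.035],0,-0.5],
    [[0,0,-0.035],0,-0.5],
    [[0,0,-0.025],0,-0.5],
    [[0,0,-0.01],0,-0.5],
    [[0,0,0],0,-0.5],
    [[0,0,0],0,-0.5]
  ],
  "grip_force": 60
}}

```text
time: 3.7
eef_pos: [463.0, 382.1, 188.0]
tool_rot: [0.208, 0.978, -0.001, -0.001]
wrist_force: [0.8, -0.4, -1.7]
opening: 34.2
grasp_force: 60.2
```

Run:
```python
from h import *
s=manip.state(); print(s['time'],s['eef_pos'],s['wrist_force'],s['opening'])
im=imaging.get_image('wrist');m=imaging.camera_model('wrist')
t=cv2.resize(imaging.get_image('scene')[20:300,40:330],None,fx=1.3,fy=1.3)
cv2.imwrite('pics/w3.png',np.hstack([cv2.resize(im,None,fx=.75,fy=.75)[:315],cv2.resize(t,(375,315))]));cv2.imwrite('pics/w3f.png',im)
import pickle;pickle.dump((m,s['eef_pos']),open('w3.pkl','wb'))
```

```text
3.7 [463.02606575 382.14581402 187.98317796] [ 0.76386572 -0.43954197 -1.74938175] 34.15214837918144
```

View pics/w3.png

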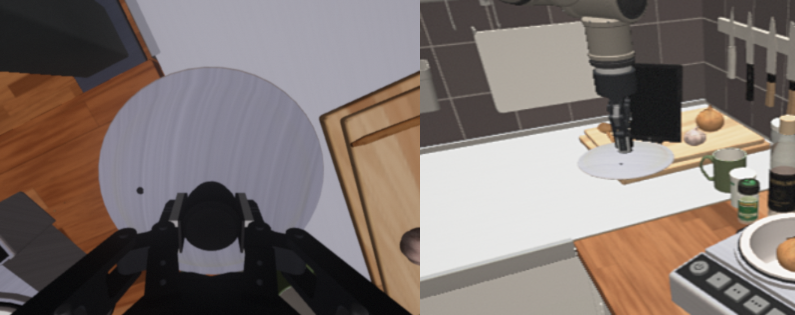

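```bash
cat > lidfit.py <<'E'
from h import *
from scipy.optimize import least_squares
def fit(im,m,c,z,n='wrist'):
    e=cv2.Canny(cv2.GaussianBlur(im,(5,5),0),20,50); ys,xs=np.nonzero(e); W=ray(n,np.c_[xs,ys],z,m)
    c=np.array(c,float);R=94.5
    for tol in(9,5,3,2.5):
        k=W[abs(np.hypot(*(W-c).T)-R)<tol]
        f=least_squares(lambda p:np.hypot(*(k-p[:2]).T)-p[2],[*c,R],loss='soft_l1'); c=f.x[:2];R=f.x[2]
    a=np.degrees(np.arctan2(*(k-c).T[::-1]))
    return c,R,len(k),np.sqrt(np.mean(f.fun**2)),np.histogram(a,8,(-180,180))[0]
E
python3 - <<'E'
from lidfit import *
import pickle; m,p=pickle.load(open('w3.pkl','rb'))
for z in(160,163,166): print(z,fit(cv2.imread('pics/w3f.png'),m,p[:2],z))
m=pickle.load(open('w2.pkl','rb'))
for z in(8,11): print('before',z,fit(cv2.imread('pics/w2.png'),m,(462,382.5),z))
E
```

```text
160 (array([462.98905613, 381.85538286]), np.float64(95.69976311025914), 869, np.float64(0.5603889884457093), array([158, 117,  28,  94,  35, 112, 162, 163]))
163 (array([461.68294792, 382.44816022]), np.float64(94.02276750176036), 871, np.float64(0.5624413283934098), array([158, 117,  28,  94,  36, 112, 162, 164]))
166 (array([460.3719696 , 383.03911849]), np.float64(92.34059338551084), 872, np.float64(0.558606534744388), array([158, 117,  28,  94,  37, 112, 162, 164]))
before 8 (array([463.40845748, 383.07788292]), np.float64(95.0638803978933), 711, np.float64(0.40593622457296347), array([107,  76,  94,  69,  97,  75, 106,  87]))
before 11 (array([462.54837231, 383.456328  ]), np.float64(93.99437614142798), 711, np.float64(0.4013667285580234), array([107,  76,  94,  69,  97,  75, 106,  87]))
```

Call:
{"fn": "move_arm", "kwargs": {
  "steps": [
    [[-0.015,-0.015,0],0,-0.5],
    [[-0.03,-0.03,0],0,-0.5],
    [[-0.035,-0.035,0],0,-0.5],
    [[-0.035,-0.035,0],0,-0.5],
    [[-0.035,-0.035,0],0,-0.5],
    [[-0.035,-0.035,0],0,-0.5],
    [[-0.035,-0.035,0],0,-0.5],
    [[-0.035,-0.035,0],0,-0.5],
    [[-0.025,-0.025,0],0,-0.5],
    [[-0.012,-0.012,0],0,-0.5]
  ]
}}

```text
time: 5.05
eef_pos: [611.7, -5.8, 188.7]
tool_rot: [0.209, 0.978, -0.0, -0.0]
wrist_force: [0.7, -0.4, -3.8]
opening: 34.3
grasp_force: 60.3
```

Call:
{"fn": "move_arm", "kwargs": {
  "steps": [
    [[0,0,0],0,-0.5],
    [[0,0,0],0,-0.5],
    [[0,0,0],0,-0.5]
  ]
}}

```text
time: 5.42
eef_pos: [611.3, -1.6, 189.4]
tool_rot: [0.207, 0.978, 0.0, -0.0]
wrist_force: [-0.5, -0.6, -2.4]
opening: 34.3
grasp_force: 60.3
```

Run:
```python
from lidfit import *
s=manip.state(); p=s['eef_pos'];print(s['time'],p,s['tool_rot'],s['wrist_force'],s['opening'])
m=imaging.camera_model('wrist');im=imaging.get_image('wrist')
t=imaging.get_image('top')
z=p[2]-35.3+9.5
print(fit(im,m,p[:2],z)); print(fit(t,imaging.camera_model('top'),p[:2],z,'top'))
cv2.imwrite('pics/w4.png',np.hstack([im[:,::1],t[60:480,220:460]]))
```

```text
5.425 [611.29214235  -1.55861271 189.41040853] [ 2.06996724e-01  9.78341620e-01  1.60169968e-04 -6.76619862e-05] [-0.45607513 -0.6204297  -2.44383145] 34.27503834197484
(array([610.37291546,  -1.18742028]), np.float64(94.47860170054433), 1275, np.float64(1.037356691165604), array([265, 130,  43,  93,  69, 130, 256, 289]))
(array([611.43033759,  -1.54084288]), np.float64(94.73177605854988), 212, np.float64(1.1715296967543884), array([11, 12, 19, 20, 41, 25, 45, 39]))Traceback (most recent call last):
  File "<stdin>", line 7, in <module>
    return _nx.concatenate(arrs, 1, dtype=dtype, casting=casting)
           ~~~~~~~~~~~~~~~^^^^^^^^^^^^^^^^^^^^^^^^^^^^^^^^^^^^^^^
ValueError: all the input array dimensions except for the concatenation axis must match exactly, but along dimension 0, the array at index 0 has size 420 and the array at index 1 has size 360
```

Call:
{"fn": "move_arm", "kwargs": {
  "steps": [
    [[0,-0.0015,0.003],0,-0.5],
    [[0,0,0.008],0,-0.5],
    [[0,0,0.008],0,-0.5],
    [[0,0,0.006],0,-0.5],
    [[0,0,0.004],0,-0.5],
    [[0,0,0.002],0,-0.5],
    [[0,0,0],0,-0.5],
    [[0,0,0],0,-0.5]
  ]
}}

```text
time: 6.52
eef_pos: [611.2, -4.3, 158.6]
tool_rot: [0.208, 0.978, 0.0, 0.0]
wrist_force: [0.1, -0.9, -3.2]
opening: 33.9
grasp_force: 60.3
```

Run:
```python
from lidfit import *
s=manip.state(); p=s['eef_pos'];print(s['time'],p,s['wrist_force'],s['opening'])
t=imaging.get_image('top')
z=p[2]-35.3+9.5
print(fit(t,imaging.camera_model('top'),p[:2],z,'top'))
sc=imaging.get_image('scene')
cv2.imwrite('pics/w4.png',np.hstack([cv2.resize(sc[150:350,210:430],None,fx=1.8,fy=1.8)]))
```

```text
6.525 [611.18501998  -4.33235688 158.58502027] [ 0.12341062 -0.94847892 -3.18858352] 33.88782721612377
(array([ 6.09425435e+02, -2.63836099e-01]), np.float64(96.43882207398671), 188, np.float64(1.0107070952673625), array([ 8,  7, 21, 19, 34, 41, 37, 21]))
```

View pics/w4.png

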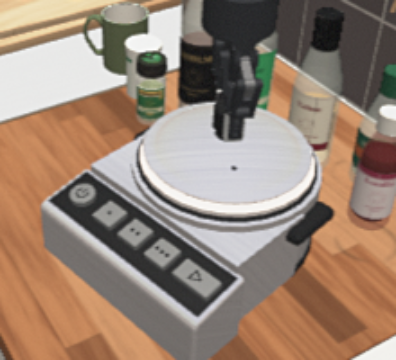

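The scene view shows the lid level over the mouth, with the white lip still showing in front. No contact has registered yet, so I'll keep lowering gently.

Call:
{"fn": "move_arm", "kwargs": {
  "steps": [
    [[0,0.0005,0.0015],0,-0.5],
    [[0,0,0.0015],0,-0.5],
    [[0,0,0.001],0,-0.5],
    [[0,0,0],0,-0.5]
  ]
}}

```text
time: 7.12
eef_pos: [611.2, -3.9, 154.2]
tool_rot: [0.208, 0.978, 0.0, -0.0]
wrist_force: [1.3, -0.4, -2.3]
opening: 34.1
grasp_force: 60.3
```

Call:
{"fn": "move_arm", "kwargs": {
  "steps": [
    [[0,0,0.001],0,-0.5],
    [[0,0,0.001],0,-0.5],
    [[0,0,0],0,-0.5]
  ]
}}

```text
time: 7.5
eef_pos: [611.2, -3.9, 152.2]
tool_rot: [0.208, 0.978, 0.0, -0.0]
wrist_force: [-0.9, -0.0, -2.7]
opening: 34.1
grasp_force: 60.3
```

Skirt is inside with no contact yet.

Call:
{"fn": "move_arm", "kwargs": {
  "steps": [
    [[0,0,0.001],0,-0.5],
    [[0,0,0],0,-0.5],
    [[0,0,0.0005],0,-0.5],
    [[0,0,0],0,-0.5]
  ]
}}

```text
time: 8.0
eef_pos: [611.3, -3.9, 151.4]
tool_rot: [0.208, 0.978, 0.0, 0.0]
wrist_force: [-2.4, -1.3, 3.3]
opening: 34.2
grasp_force: 60.9
```

Contact at the seated height. I'll release now, then rise straight up.

Call:
{"fn": "move_arm", "kwargs": {
  "steps": [
    [[0,0,0],0,-0.1],
    [[0,0,0],0,0.3],
    [[0,0,0],0,0.6],
    [[0,0,0],0,0.6],
    [[0,0,-0.01],0,0.6],
    [[0,0,-0.025],0,0.6],
    [[0,0,-0.03],0,0.6],
    [[0,0,-0.02],0,0.6],
    [[0,0,0],0,0.6],
    [[0,0,0],0,0.6]
  ]
}}

```text
time: 9.25
eef_pos: [610.8, -3.8, 235.1]
tool_rot: [0.208, 0.978, 0.0, -0.001]
wrist_force: [0.5, -0.3, 0.1]
opening: 68.2
grasp_force: 0.0
```

Run:
```python
from lidfit import *
s=manip.state(); p=s['eef_pos'];print(s['time'],p,s['tool_rot'],s['wrist_force'],s['opening'])
m=imaging.camera_model('wrist');im=imaging.get_image('wrist');t=imaging.get_image('top')
print(fit(im,m,(611,-3),125.5)); print(fit(t,imaging.camera_model('top'),(611,-3),125.5,'top'))
sc=imaging.get_image('scene')
cv2.imwrite('pics/w5.png',np.hstack([cv2.resize(sc[150:350,210:430],(396,360)),cv2.resize(im,(400,360))]))
```

```text
9.25 [610.82899022  -3.84986943 235.11008339] [ 2.07919356e-01  9.78145820e-01  8.15872320e-06 -5.44262975e-04] [ 0.52679613 -0.29057351  0.10816835] 68.19943717985679
(array([610.56907902,  -3.34803367]), np.float64(98.34381205905312), 996, np.float64(1.3052176187653681), array([175, 120,  56,  75,  87, 131, 219, 133]))
(array([610.05515789,  -1.17661758]), np.float64(97.01970778773476), 204, np.float64(1.0370593299753175), array([12,  5, 15, 12, 28, 43, 43, 46]))
```

View pics/w5.png

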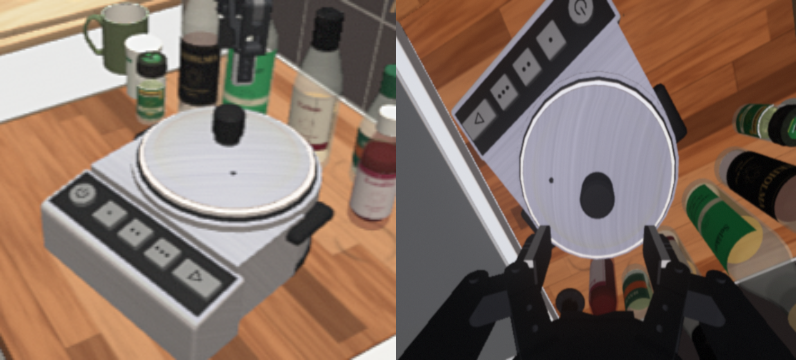

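The lid is seated level with an even lip ring all round, and the fingers are clear. Next I'll turn, shut the fingers and go over the power key.

Call:
{"fn": "move_arm", "kwargs": {
  "steps": [
    [[0,0,0],-0.1645,-1],
    [[0,0,0],-0.1645,-1],
    [[0,0,0],-0.1645,-1],
    [[0,0,0],-0.1645,-1],
    [[0.03,0.02,0],0,-1],
    [[0.045,0.026,0],0,-1],
    [[0.043,0.025,0],0,-1],
    [[0.025,0.015,0],0,-1],
    [[0,0,0],0,-1],
    [[0,0,0],0,-1]
  ],
  "grip_force": 20
}}

```text
time: 10.65
eef_pos: [452.6, 45.6, 235.8]
tool_rot: [-0.119, 0.993, -0.0, 0.0]
wrist_force: [-0.1, -0.2, 0.3]
opening: 0.2
grasp_force: 0.0
```

```bash
cat > where.py <<'E'
from h import *
from scipy.spatial.transform import Rotation as R
s=manip.state(); p=s['eef_pos'];M=R.from_quat(s['tool_rot']).as_matrix()
print(s['time'],p,s['wrist_force'],s['opening'],'\n',M.round(3))
for k,v in dict(power=(452.4,46.5),med=(472.5,-36.7),start=(493.3,-121.6)).items(): print(k,(M.T@(np.array([*v,97])-p)).round(1))
E
python3 where.py
```

```text
10.65 [452.62772052  45.61449206 235.7842792 ] [-0.05673672 -0.23752752  0.25944468] 0.16976566148948238 
 [[-0.972 -0.237  0.001]
 [-0.237  0.972 -0.   ]
 [-0.001 -0.    -1.   ]]
power [1.000e-01 9.000e-01 1.388e+02]
med [  0.3 -84.6 138.8]
start [   0.2 -172.1  138.8]
```

Aligned. Descend to about 103 mm, then press in small steps.

Call:
{"fn": "move_arm", "kwargs": {
  "steps": [
    [[0,0.001,0.02],0,-1],
    [[0,0,0.04],0,-1],
    [[0,0,0.04],0,-1],
    [[0,0,0.02],0,-1],
    [[0,0,0.011],0,-1],
    [[0,0,0],0,-1],
    [[0,0,0],0,-1]
  ]
}}

```text
time: 11.52
eef_pos: [452.5, 46.6, 105.5]
tool_rot: [-0.119, 0.993, -0.0, 0.001]
wrist_force: [-0.9, 0.3, 0.4]
opening: -0.2
grasp_force: 0.0
```

Call:
{"fn": "move_arm", "kwargs": {
  "steps": [
    [[0,0,0.0015],0,-1],
    [[0,0,0.0015],0,-1],
    [[0,0,0.0015],0,-1],
    [[0,0,0],0,-1]
  ]
}}

```text
time: 12.02
eef_pos: [451.6, 46.8, 100.2]
tool_rot: [-0.119, 0.993, 0.0, -0.0]
wrist_force: [-0.3, -0.2, -0.0]
opening: -0.2
grasp_force: 0.0
```

Call:
{"fn": "move_arm", "kwargs": {
  "steps": [
    [[0,0,0.001],0,-1],
    [[0,0,0.001],0,-1],
    [[0,0,0.001],0,-1],
    [[0,0,0.001],0,-1],
    [[0,0,0],0,-1]
  ]
}}

```text
time: 12.65
eef_pos: [452.0, 46.8, 96.5]
tool_rot: [-0.119, 0.993, 0.0, 0.0]
wrist_force: [1.7, 0.2, 2.8]
opening: 0.1
grasp_force: 1.1
```

Call:
{"fn": "move_arm", "kwargs": {
  "steps": [
    [[0,0,0.001],0,-1],
    [[0,0,0.001],0,-1],
    [[0,0,0.0007],0,-1],
    [[0,0,0],0,-1],
    [[0,0,0],0,-1]
  ]
}}

```text
time: 13.28
eef_pos: [452.0, 46.7, 93.8]
tool_rot: [-0.119, 0.993, -0.0, 0.0]
wrist_force: [1.4, 1.5, 4.2]
opening: -0.1
grasp_force: 2.0
```

Call:
{"fn": "move_arm", "kwargs": {
  "steps": [
    [[0,0,0.0006],0,-1],
    [[0,0,0.0006],0,-1],
    [[0,0,0],0,-1],
    [[0,0,0],0,-1]
  ]
}}

```text
time: 13.78
eef_pos: [452.0, 46.7, 92.9]
tool_rot: [-0.119, 0.993, -0.0, 0.001]
wrist_force: [1.9, 0.6, 9.5]
opening: -0.2
grasp_force: 4.6
```

The key is at its stop (9.5 N). Now lift and move to medium.

Call:
{"fn": "move_arm", "kwargs": {
  "steps": [
    [[0,0,-0.005],0,-1],
    [[0,0,-0.015],0,-1],
    [[0,-0.02,0],0,-1],
    [[0,-0.036,0],0,-1],
    [[0,-0.03,0],0,-1],
    [[0,0,0],0,-1],
    [[0,0,0],0,-1],
    [[0,0,0.006],0,-1],
    [[0,0,0.005],0,-1],
    [[0,0,0],0,-1]
  ]
}}

```text
time: 15.02
eef_pos: [471.6, -36.3, 100.8]
tool_rot: [-0.12, 0.993, 0.0, -0.001]
wrist_force: [0.3, -0.9, 0.4]
opening: -0.0
grasp_force: 0.0
```

```bash
python3 where.py
```

```text
15.025 [471.60488406 -36.26989228 100.83629588] [ 0.30002548 -0.9405976   0.41910849] -0.04662314472497457 
 [[-0.971 -0.238 -0.001]
 [-0.238  0.971  0.   ]
 [ 0.001  0.001 -1.   ]]
power [-1.  85.   3.9]
med [-0.8 -0.6  3.8]
start [ -0.8 -88.    3.8]
```

Call:
{"fn": "move_arm", "kwargs": {
  "steps": [
    [[-0.0005,0,0.002],0,-1],
    [[0,0,0.002],0,-1],
    [[0,0,0.0015],0,-1],
    [[0,0,0.001],0,-1],
    [[0,0,0.0005],0,-1],
    [[0,0,0.0005],0,-1],
    [[0,0,0],0,-1],
    [[0,0,0],0,-1]
  ]
}}

```text
time: 16.02
eef_pos: [472.8, -36.8, 94.1]
tool_rot: [-0.119, 0.993, -0.0, 0.0]
wrist_force: [2.4, 0.8, 4.3]
opening: -0.1
grasp_force: 1.9
```

Call:
{"fn": "move_arm", "kwargs": {
  "steps": [
    [[0,0,0.0006],0,-1],
    [[0,0,0.0006],0,-1],
    [[0,0,0],0,-1],
    [[0,0,0],0,-1]
  ]
}}

```text
time: 16.52
eef_pos: [472.9, -36.8, 93.1]
tool_rot: [-0.119, 0.993, -0.0, 0.0]
wrist_force: [1.7, 0.2, 7.6]
opening: 0.0
grasp_force: 3.7
```

The medium key is at its stop (7.6 N). Next is start, 87 mm further along the row.

Call:
{"fn": "move_arm", "kwargs": {
  "steps": [
    [[0,0,-0.005],0,-1],
    [[0,0,-0.015],0,-1],
    [[0,-0.02,0],0,-1],
    [[0,-0.037,0],0,-1],
    [[0,-0.03,0],0,-1],
    [[0,0,0],0,-1],
    [[0,0,0],0,-1],
    [[0,0,0.006],0,-1],
    [[0,0,0.005],0,-1],
    [[0,0,0],0,-1]
  ]
}}

```text
time: 17.77
eef_pos: [492.8, -120.6, 101.1]
tool_rot: [-0.12, 0.993, 0.0, -0.001]
wrist_force: [-0.1, 1.0, -1.0]
opening: 0.3
grasp_force: 0.0
```

Call:
{"fn": "move_arm", "kwargs": {
  "steps": [
    [[0,0,0.002],0,-1],
    [[0,0,0.002],0,-1],
    [[0,0,0.0015],0,-1],
    [[0,0,0.001],0,-1],
    [[0,0,0.001],0,-1],
    [[0,0,0.0006],0,-1],
    [[0,0,0],0,-1],
    [[0,0,0],0,-1]
  ]
}}

```text
time: 18.77
eef_pos: [493.4, -121.3, 93.8]
tool_rot: [-0.119, 0.993, -0.0, 0.0]
wrist_force: [2.0, 0.9, 4.1]
opening: 0.3
grasp_force: 2.0
```

Call:
{"fn": "move_arm", "kwargs": {
  "steps": [
    [[0,0,0.0006],0,-1],
    [[0,0,0.0006],0,-1],
    [[0,0,0],0,-1],
    [[0,0,0],0,-1]
  ]
}}

```text
time: 19.27
eef_pos: [493.5, -121.4, 93.0]
tool_rot: [-0.119, 0.993, -0.0, 0.001]
wrist_force: [1.2, 1.0, 10.4]
opening: 0.1
grasp_force: 4.5
```

Call:
{"fn": "move_arm", "kwargs": {
  "steps": [
    [[0,0,-0.005],0,-1],
    [[0,0,-0.02],0,-1],
    [[0,0,-0.04],0,-1],
    [[0,0,-0.04],0,-1],
    [[0,0,-0.03],0,-1],
    [[0,0,0],0,-1],
    [[0,0,0],0,-1],
    [[0,0,0],0,-1]
  ]
}}

```text
time: 20.27
eef_pos: [492.3, -120.9, 225.8]
tool_rot: [-0.119, 0.993, 0.001, -0.002]
wrist_force: [0.4, -0.8, -0.7]
opening: 0.2
grasp_force: 0.0
```

```bash
python3 where.py; python3 -c "
from h import *
cv2.imwrite('pics/end.png',imaging.get_image('scene'))"
```

```text
20.275 [ 492.28445596 -120.94109563  225.83950183] [ 0.41983116 -0.81418447 -0.67900551] 0.19695531604427055 
 [[-0.972 -0.237 -0.003]
 [-0.237  0.972  0.001]
 [ 0.003  0.002 -1.   ]]
power [ -1.3 171.9 129.2]
med [ -1.1  86.3 129. ]
start [ -1.2  -1.1 128.8]
```

View pics/end.png

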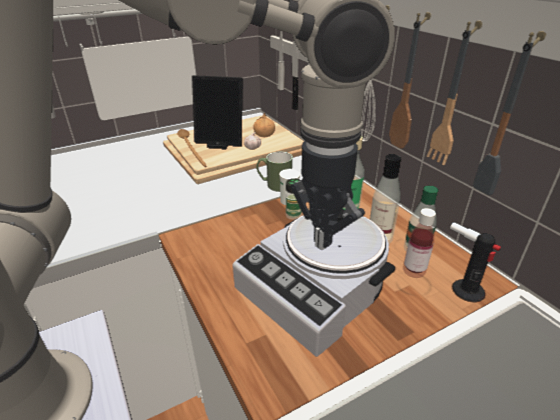

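The final view shows the lid seated at (337,240), the keys up along (255,257) to (318,303), and the mug, tub and jar still standing. The gripper is clear.

```bash
python3 -c "
from rig import manip
print(manip.finish_job())"
```

```text
the job is handed in; nothing more can be done
None
```

The job is handed in at about 20 s with no verdict returned: the lid sits level in the rim and is let go, power, medium and start were each pressed to the stop in order, and the mug, tub and jar still stand.

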